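# Set the parts cups into their colour nests

## Task

Get the assembly cell ready: first take the roll of labels out of the white nest and thread it onto the post of the spindle stand, down flat on the blue foot, then stand the white, the black and the red parts cup each in the nest of its own colour, flat on the nest's floor. Keep the cups upright so that nothing spills, and leave the amber tape and the green solder spool where they are.

Things in the scene. Friction and masses are not known exactly. Their poses are not given: they have to be found in the camera images.
- cup_white_center (a point): White round parts cup holding small steel screws, open at the top, 58 mm across the rim, 48 mm across the foot, 26 mm high, standing upright; hollow, walls taper; can be held across the outside of its rim from above. The point is on its axis, half-way up (13 mm above its foot); z up.
- cup_black_center (a point): Black round parts cup holding nuts, open at the top, 54 mm across the rim, 44 mm across the foot, 26 mm high, standing upright; hollow, walls taper; can be held across the outside of its rim from above. The point is on its axis, half-way up (13 mm above its foot); z up.
- cup_red_center (a point): Red round parts cup holding white plugs, open at the top, 50 mm across the rim, 42 mm across the foot, 26 mm high, standing upright; hollow, walls taper; can be held across the outside of its rim from above. The point is on its axis, half-way up (13 mm above its foot); z up.
- nest_white_floor (a point): white nest for a parts cup, fixed to the bench: a round grey base plate 94 mm across and 3 mm thick with a white ring on it, 84 mm outside, 68 mm inside, whose rim is 8 mm above the bench, and a white floor inside. At the start the roll of labels lies in it. The point is the centre of the floor, 3 mm above the bench; z up.
- nest_black_floor (a point): black nest for a parts cup, fixed to the bench: a round grey base plate 94 mm across and 3 mm thick with a black ring on it, 84 mm outside, 68 mm inside, whose rim is 8 mm above the bench, and a black floor inside. The point is the centre of the floor, 3 mm above the bench; z up.
- nest_red_floor (a point): red nest for a parts cup, fixed to the bench: a round grey base plate 94 mm across and 3 mm thick with a red ring on it, 84 mm outside, 68 mm inside, whose rim is 8 mm above the bench, and a red floor inside. The point is the centre of the floor, 3 mm above the bench; z up.
- label_roll_center (a point): Roll of blank white labels on a brown core, lying flat (its axis upright) in the white nest at the start: 58 mm outside diameter, 25 mm high, open hole of about 36 mm through it; can be held across its outside. The point is its centre, half-way up (12.5 mm above its underside); z along its axis, up.
- spindle_foot (a point): Spindle stand, fixed to the bench: a blue round foot 72 mm across and 5 mm high with an upright steel post 16 mm thick with a domed top that ends 48 mm above the bench. The point is on the post's axis at the top face of the foot, 5 mm above the bench; z up.
- tape_roll_center (a point): Roll of amber tape, 62 mm across, 19 mm high, lying flat on the bench; a bystander, not to be moved. The point is its centre, half-way up.
- solder_spool_center (a point): Green spool of solder wire, 53 mm across, 36 mm high, standing on the bench; a bystander, not to be moved. The point is its centre, half-way up.

How it is judged:
By the outcome, as a careful person would: the job done as asked, in the order asked, and still so for the second after the job is handed in, with the robot touching nothing.
It also fails if it takes over 96 s, if anything falls off the work surface, if the arm or the gripper's body presses on something with over 40 N, if the wrist force passes 120 N, or if a joint passes its speed limit or range.

## Robot

A 6-joint arm with a two-finger parallel gripper is mounted at the origin on a cart in front of the work surface, level with it; the furniture and walls round the work are solid. World frame = base frame: x ahead of the robot, y to its left, z up, the work surface at z = 0. Lengths are in m, angles in rad, forces in N, time in s.
With the tool pointing down it reaches from about 0.325 to 0.775 m from the base axis. Payload 5.5 kg.
Tool frame: the origin (TCP) lies between the finger pads; the fingertips stand 8 mm ahead of it and the grasp point (between the pads) lies 11 mm behind it (tcp_to_tips is the distance from the TCP to the fingertips, in m); z points along the fingers, y is the line along which they close (so a half turn about z gives the same grasp; the last joint's range is limited). The gripper opens to 88 mm and grips with 3 to 60 N. Pads are 20 mm wide; open, the fingers measure 115 mm over their backs; the gripper's body (75 mm by 178 mm) begins 61 mm behind the grasp point.
Start: joints at [1.188, 0.091, 1.231, -0, 1.82, -0.057], TCP at [0.192, 0.568, 0.231] pointing down, gripper open.
Joint ranges: [-2.87, 2.87], [-0.86, 2.18], [0.17, 2.46], [-1.51, 4.65], [0.06, 2.69], [-2.65, 2.65]. Speed limits (rad/s): [2.57, 2.57, 3.01, 3.14, 3.14, 3.14].

## Interface

Orientations are given as a unit quaternion [w, x, y, z].
In Python, from bench import * gives the robot as it stands. Calls block until the motion is done:
- move_to(position, orientation): joint-space move of the TCP to a pose.
- move_l(position, speed=0.15, orientation=None): straight line of the TCP; orientation=None keeps the orientation; speed is the mean speed in m/s.
- movej(angles): joint-space move.
- gripper_open() and close(): open the fingers fully, or close them until they stop; the grip force is fixed at half the most.
- hold(seconds).
- inverse_kinematics(position, orientation): joint angles nearest the present ones, or None.
- state(): the state.
- get_image(name): name is "side" or "top"; returns a dict with "frame" (480x640x3 uint8, blue, green, red), "depth" (480x640 float32, m along the optical axis (not along the pixel's ray), 0 where there is no reading), "camera_matrix" (3x3 intrinsics, pixels), "view" (4x4, takes a point from world to camera coordinates). Camera axes: x right, y up, looking along -z (the intrinsics and any distortion apply to the point x, -y, -z); pixel columns grow to the right and rows downward; lengths in m; the calibration is good to about 2 mm. A picture is of the moment at which its call begins.
A pose or a line that the arm cannot do raises IKError and nothing moves.
- job_done(): hands the job in; it is judged then, once.
The state is a dict: "time": time; "joint_pos": joint angles; "dq": joint speeds; "joint_torque": joint torques, N m; "ee_pos": TCP position; "ee_rot": TCP orientation; "ft_force": force on the tool from outside, world axes, zero at the start; "moment": the same for the moment, N m; "finger_gap": finger opening in m; "finger_force": force on a finger pad.
Only numpy, scipy, OpenCV 4.12 (cv2) and the standard library are available. Lean on these libraries where they do the work, as an engineer would, in place of code of your own. Each camera call takes 0.05 s, during which the arm holds its last target. There are 200 camera calls.

## Working session

There is one attempt and no reset: what is moved stays moved. The work goes in short steps, each a Python script; the robot and the scene stay as the last script left them, time stands still between calls to the robot, and variables do not carry over. Pictures are saved under pics/ and viewed, at most 14 in all, crops included, and the job is handed in when it is done.

```bash
ls; mkdir -p pics; python3 - <<'E'
from bench import *
import cv2,numpy as np
for n in("top","side"):
    g=get_image(n);cv2.imwrite(f"pics/{n}0.png",g["frame"]);np.savez(f"{n}0.npz",**{k:g[k] for k in("frame","depth","camera_matrix","view")})
    print(n,g.keys(),g["camera_matrix"],g["view"])
print(state())
E
```

```text
pics
top dict_keys(['frame', 'depth', 'camera_matrix', 'view']) [[556.04954675   0.         320.33763942]
 [  0.         556.04954675 243.28664271]
 [  0.           0.           1.        ]] [[ 2.37242861e-02 -9.99708846e-01  4.40239644e-03 -2.01307171e-01]
 [ 9.77729049e-01  2.41207602e-02  2.08480443e-01 -5.23039017e-01]
 [-2.08525932e-01 -6.41698807e-04  9.78016628e-01 -8.99379028e-01]
 [ 0.00000000e+00  0.00000000e+00  0.00000000e+00  1.00000000e+00]]
side dict_keys(['frame', 'depth', 'camera_matrix', 'view']) [[469.7184603    0.         332.84223155]
 [  0.         469.7184603  232.22096597]
 [  0.           0.           1.        ]] [[-0.96350026 -0.26689683 -0.02081651  0.47803128]
 [ 0.14743532 -0.59392839  0.7908931  -0.23008451]
 [-0.22345037  0.75895662  0.61160018 -0.79642469]
 [ 0.          0.          0.          1.        ]]
{'time': 0.1, 'joint_pos': array([ 1.18827068e+00,  9.17806986e-02,  1.23175735e+00, -1.90874650e-05,
        1.81981760e+00, -5.67069359e-02]), 'dq': array([-0.00141599, -0.00134926, -0.0040028 , -0.00074704,  0.0009351 ,
        0.00021818]), 'joint_torque': array([ 2.39413523e-03, -4.47857308e+01, -4.07568276e+01,  6.99915178e-02,
        2.84238771e-02, -1.00355637e-04]), 'ee_pos': array([0.19196596, 0.56818992, 0.22962625]), 'ee_rot': array([-1.83010142e-04,  1.62191975e-01,  9.86758829e-01, -8.62342988e-04]), 'ft_force': array([ 0.14754414,  0.32736578, -0.17922476]), 'moment': array([-0.03854344, -0.02689444,  0.01580853]), 'finger_force': 0.0, 'finger_gap': 0.08801494949083395}
```

View pics/top0.png

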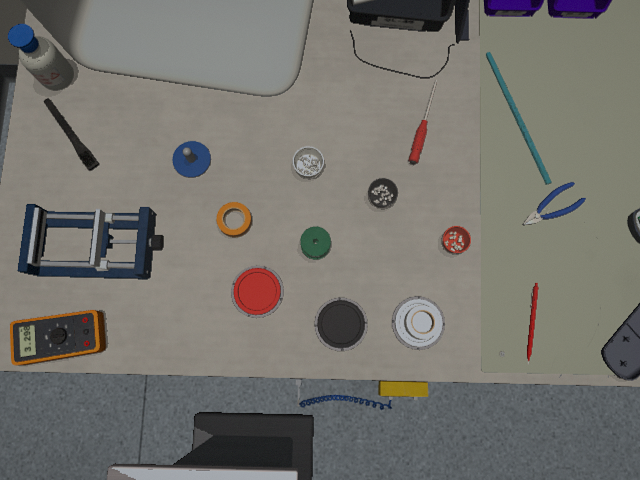

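View pics/side0.png

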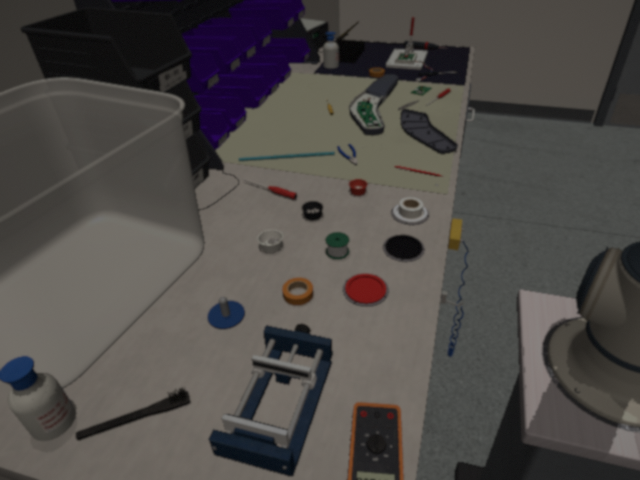

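```bash
cat > vis.py <<'E'
import numpy as np,cv2
def cloud(g):
    d=g["depth"];K=g["camera_matrix"];V=g["view"];v,u=np.mgrid[:480,:640]
    c=np.stack([(u-K[0,2])/K[0,0]*d,-(v-K[1,2])/K[1,1]*d,-d],-1)
    P=(c-V[:3,3])@V[:3,:3]; P[d==0]=np.nan; return P
def at(g,u,v,z):
    K=g["camera_matrix"];V=g["view"];R=V[:3,:3]
    o=-R.T@V[:3,3];r=R.T@np.array([(u-K[0,2])/K[0,0],-(v-K[1,2])/K[1,1],-1.])
    return o+r*(z-o[2])/r[2]
def blob(P,c,rad,z0,z1):
    """enclosing circle of the cloud points near c with height in z0..z1"""
    q=P.reshape(-1,3);q=q[np.isfinite(q[:,0])]
    m=(np.hypot(*(q[:,:2]-c[:2]).T)<rad)&(q[:,2]>z0)&(q[:,2]<z1);q=q[m]
    (x,y),r=cv2.minEnclosingCircle(q[:,:2].astype(np.float32))
    return np.round([x,y,2*r,np.median(q[:,2]),q[:,2].max(),len(q)],4)
E
python3 - <<'E'
from vis import *
g=np.load("top0.npz");P=cloud(g)
print("bench z",np.nanmedian(P[330:370,150:230,2]),np.nanstd(P[330:370,150:230,2]))
for n,u,v,z,rad,z0,z1 in[("cw",308,162,.026,.04,.018,.035),("cb",383,193,.026,.04,.018,.035),("cr",456,240,.026,.04,.018,.035),
 ("nw",419,322,.008,.055,.002,.012),("nb",341,324,.008,.055,.002,.012),("nr",258,291,.008,.055,.002,.012),
 ("lab",420,321,.028,.04,.02,.04),("foot",192,159,.005,.045,.003,.01),("post",188,153,.045,.02,.03,.06),("tape",234,219,.019,.045,.012,.03),("sold",316,242,.036,.04,.025,.05)]:
    c=at(g,u,v,z); print(n,np.round(c,3),blob(P,c,rad,z0,z1))
f=g["frame"]
cv2.imwrite("pics/crop.png",np.vstack([cv2.resize(f[275:365,215:455],(800,300),interpolation=cv2.INTER_CUBIC),cv2.resize(f[130:220,165:405],(800,300),interpolation=cv2.INTER_CUBIC)]))
E
```

```text
bench z -0.00041636658022867987 0.0018059085434224253
cw [ 0.685 -0.162  0.026] [ 6.877e-01 -1.619e-01  5.840e-02  2.470e-02  3.050e-02  2.110e+02]
cb [ 0.63  -0.3    0.026] [ 6.319e-01 -2.996e-01  5.490e-02  2.470e-02  3.130e-02  1.850e+02]
cr [ 0.546 -0.429  0.026] [ 5.479e-01 -4.312e-01  5.060e-02  2.440e-02  2.960e-02  1.770e+02]
nw [ 0.401 -0.365  0.008] [ 4.009e-01 -3.647e-01  1.098e-01  4.800e-03  1.190e-02  1.406e+03]
nb [ 0.394 -0.228  0.008] [ 3.943e-01 -2.282e-01  1.102e-01  4.400e-03  1.160e-02  1.798e+03]
nr [ 0.449 -0.08   0.008] [ 4.489e-01 -8.000e-02  1.097e-01  4.500e-03  1.150e-02  1.697e+03]
lab [ 0.401 -0.363  0.028] [ 4.003e-01 -3.676e-01  5.880e-02  2.760e-02  3.410e-02  5.560e+02]
foot [0.694 0.055 0.005] [6.932e-01 5.540e-02 8.950e-02 5.000e-03 9.800e-03 8.230e+02]
post [0.69  0.053 0.045] [6.93e-01 5.67e-02 1.70e-02 4.34e-02 5.07e-02 8.00e+01]
tape [ 0.576 -0.032  0.019] [ 5.776e-01 -3.070e-02  6.320e-02  1.860e-02  2.360e-02  5.880e+02]
sold [ 0.534 -0.181  0.036] [ 5.364e-01 -1.799e-01  5.470e-02  3.600e-02  4.250e-02  6.860e+02]
```

View pics/crop.png

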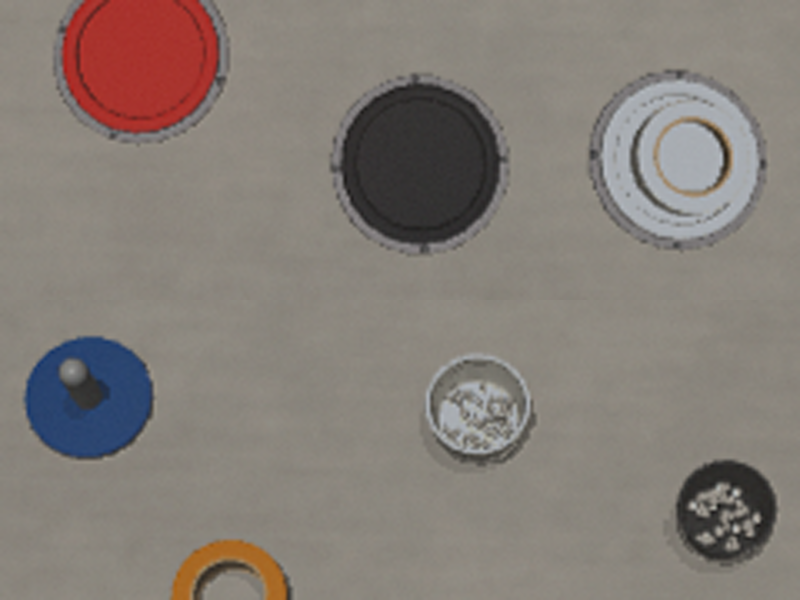

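```bash
cat > rob.py <<'E'
from bench import *
import numpy as np
from vis import *
Q=[0,0,1,0]
def log(s):
    t=state();print(s,"t%.1f"%t["time"],np.round(t["ee_pos"],4),"gap%.4f ff%.1f"%(t["finger_gap"],t["finger_force"]),np.round(t["ft_force"],1))
def pick(x,y,z,hov=.12):
    move_to([x,y,hov],Q);move_l([x,y,z],.12);close();log("closed")
    move_l([x,y,hov],.12);log("lifted")
def carry(x,y,hov=.12): move_to([x,y,hov],Q);log("over")
def place(x,y,z,hov=.12):
    move_l([x,y,z+.015],.12);move_l([x,y,z],.03);log("down")
    gripper_open();hold(.2);log("open");move_l([x,y,hov],.12)
E
python3 - <<'E'
from rob import *
g=np.load("top0.npz");P=cloud(g)
for n,u,v,z in[("nw",418.6,322.7,.003),("nb",341.2,323.9,.003),("nr",257.3,291.2,.003),("lab",422.6,321.8,.028),("foot",191.7,158.9,.005)]:print(n,np.round(at(g,u,v,z),4))
q=P.reshape(-1,3);q=q[(q[:,2]>.06)&(q[:,0]<.95)&(q[:,0]>.3)&(q[:,1]<.3)&(q[:,1]>-.5)]
d=np.hypot(*(q[:,:2]-[.693,.056]).T);i=d.argsort()[:3];print(q[i],q[:,2].max(),q[:,0].min())
for p in[(.400,-.367),(.693,.056),(.688,-.162),(.548,-.431),(.394,-.228),(.449,-.08)]:
    for z in(.12,.02):
        j=inverse_kinematics([*p,z],Q);print(p,z,None if j is None else np.round(j,2))
E
```

```text
nw [ 0.4002 -0.365   0.003 ]
nb [ 0.3948 -0.2287  0.003 ]
nr [ 0.449  -0.0784  0.003 ]
lab [ 0.4001 -0.3675  0.028 ]
foot [0.6938 0.0556 0.005 ]
[[0.58284364 0.10840772 0.06312237]
 [0.5829681  0.11032712 0.06251195]
 [0.58132992 0.10856995 0.06212788]] 0.3271341075516476 0.46575371650842257
(0.4, -0.367) 0.12 [-0.81 -0.06  1.58 -0.    1.62 -2.38]
(0.4, -0.367) 0.02 [-0.81  0.    1.7  -0.    1.44 -2.38]
(0.693, 0.056) 0.12 [ 0.03  0.35  1.12 -0.    1.66 -1.54]
(0.693, 0.056) 0.02 [ 0.03  0.4   1.25 -0.    1.49 -1.54]
(0.688, -0.162) 0.12 [-0.28  0.39  1.08 -0.    1.67 -1.85]
(0.688, -0.162) 0.02 [-0.28  0.43  1.21 -0.    1.5  -1.85]
(0.548, -0.431) 0.12 [-0.72  0.36  1.12 -0.    1.66 -2.29]
(0.548, -0.431) 0.02 [-0.72  0.4   1.24 -0.    1.5  -2.29]
(0.394, -0.228) 0.12 [-0.6  -0.3   1.79 -0.    1.65 -2.17]
(0.394, -0.228) 0.02 [-0.6  -0.25  1.93 -0.    1.46 -2.17]
(0.449, -0.08) 0.12 [-0.25 -0.3   1.79 -0.    1.65 -1.82]
(0.449, -0.08) 0.02 [-0.25 -0.24  1.92 -0.    1.46 -1.82]
```

```bash
sed -i 's/^Q=.*/Q=[0,1,0,0]/' rob.py; python3 - <<'E'
from rob import *
move_to([.400,-.3675,.22],Q);log("hover")
pick(.400,-.3675,.020)
carry(.6934,.056)
g=get_image("side");cv2.imwrite("pics/s1.png",g["frame"][200:440,130:450])
E
```

```text
hover t3.5 [ 0.4005 -0.367   0.22  ] gap0.0880 ff0.0 [ 0.3 -0.2  0.5]
closed t5.5 [ 0.4001 -0.3676  0.0202] gap0.0574 ff30.0 [-0.2 -0.6  1.5]
lifted t6.5 [ 0.3997 -0.3672  0.1189] gap0.0571 ff30.0 [ 0.4 -0.1  0.3]
over t8.3 [0.6934 0.0546 0.1202] gap0.0570 ff30.0 [0.  0.1 0.4]
```

View pics/s1.png

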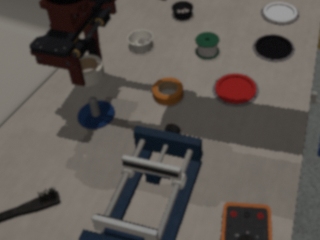

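The roll is held at crop (93,68), above the post at (95,105). Placing it.

```bash
python3 - <<'E'
from rob import *
place(.6934,.056,.0225)
move_to([.6,-.05,.2],Q)
g=get_image("side");P=cloud(get_image("top"));print(blob(P,[.693,.056],.036,.02,.034))
f=g["frame"];cv2.imwrite("pics/s2.png",cv2.resize(f[270:350,170:330],(640,320)))
E
```

```text
down t9.9 [0.6933 0.056  0.0223] gap0.0570 ff30.0 [-0.4  0.6 -0.2]
open t10.8 [0.6934 0.056  0.0225] gap0.0878 ff0.0 [-0.3  1.1  0.3]
  return _methods._mean(a, axis=axis, dtype=dtype,
  ret = ret.dtype.type(ret / rcount)
Traceback (most recent call last):
  File "vis.py", line 15, in blob
    return np.round([x,y,2*r,np.median(q[:,2]),q[:,2].max(),len(q)],4)
                                               ~~~~~~~~~~^^
ValueError: zero-size array to reduction operation maximum which has no identity
```

```bash
python3 - <<'E'
from rob import *
move_to([.55,-.3,.2],Q)
P=cloud(get_image("top"));q=P.reshape(-1,3);m=np.hypot(*(q[:,:2]-[.693,.056]).T)<.045
print(m.sum(),np.histogram(q[m,2],bins=np.arange(-.005,.06,.005)))
try:print(blob(P,[.693,.056],.04,.02,.036),blob(P,[.688,-.162],.04,.018,.035))
except Exception as e:print(e)
f=get_image("side")["frame"];cv2.imwrite("pics/s2.png",cv2.resize(f[270:350,170:330],(640,320)))
E
```

```text
1702 (array([324, 438, 184,  57,  64,  65, 290, 210,  11,  28,  27,   2]), array([-0.005,  0.   ,  0.005,  0.01 ,  0.015,  0.02 ,  0.025,  0.03 ,
        0.035,  0.04 ,  0.045,  0.05 ,  0.055]))
[6.936e-01 5.540e-02 5.940e-02 2.920e-02 3.560e-02 5.660e+02] [ 6.877e-01 -1.628e-01  5.960e-02  2.470e-02  2.900e-02  2.090e+02]
```

View pics/s2.png

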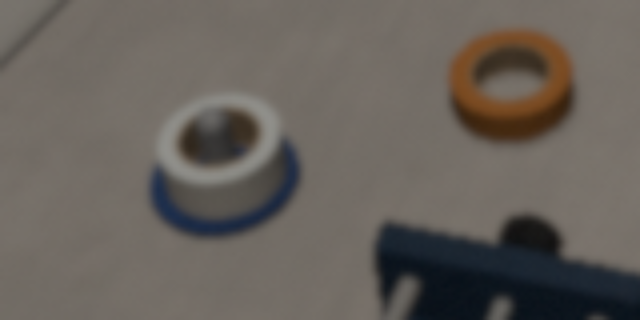

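The roll lies flat on the foot around the post (crop (220,150)), and its top measures about 30 mm as it should. Next, the cups.

```bash
python3 - <<'E'
from rob import *
pick(.6877,-.162,.019);carry(.4005,-.365)
f=get_image("side")["frame"];cv2.imwrite("pics/s3.png",cv2.resize(f[130:290,330:490],(480,480)))
place(.4005,-.365,.0225)
move_to([.632,-.2998,.12],Q)
g=get_image("top");print(blob(cloud(g),[.4005,-.365],.036,.018,.04));cv2.imwrite("pics/t3.png",g["frame"])
E
```

```text
closed t16.1 [ 0.6878 -0.162   0.0192] gap0.0557 ff30.0 [-0.2  0.5  0.4]
lifted t17.1 [ 0.6872 -0.1619  0.1186] gap0.0559 ff30.0 [-0.7  0.1 -0.2]
over t18.4 [ 0.4013 -0.3647  0.1201] gap0.0560 ff30.0 [ 0.1  1.  -1.1]
down t19.9 [ 0.4004 -0.365   0.0223] gap0.0560 ff30.0 [-0.4 -0.4 -0. ]
open t20.8 [ 0.4005 -0.365   0.0225] gap0.0880 ff0.0 [-0.4 -0.5  0.1]
[ 4.003e-01 -3.648e-01  5.850e-02  2.760e-02  3.220e-02  2.540e+02]
```

View pics/t3.png

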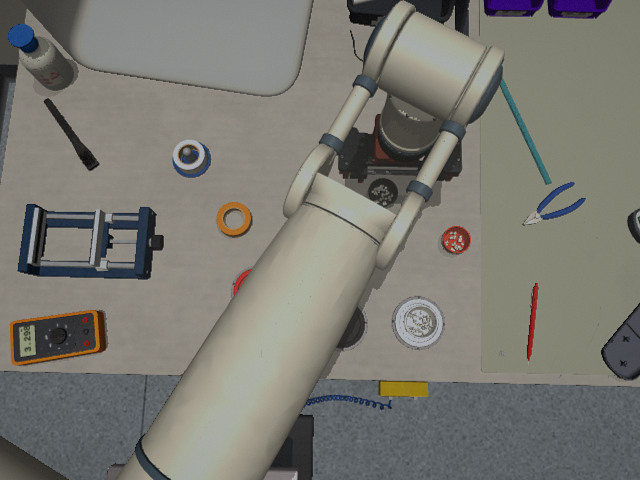

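The white cup stands centred in the white nest at (419,322), upright with the screws still inside, and the roll is on the spindle at (191,158). Continuing with black and red.

```bash
python3 - <<'E'
from rob import *
pick(.6319,-.2998,.019);carry(.3947,-.2285);place(.3947,-.2285,.0225)
pick(.5479,-.4305,.019);carry(.449,-.079);place(.449,-.079,.0225)
move_to([.35,.4,.25],Q)
g=get_image("top");P=cloud(g)
print("black",blob(P,[.3947,-.2285],.036,.018,.04),"red",blob(P,[.449,-.079],.036,.018,.04))
print("white",blob(P,[.4005,-.365],.036,.018,.04),"roll",blob(P,[.693,.056],.04,.02,.036))
print("tape",blob(P,[.577,-.031],.045,.012,.03),"sold",blob(P,[.536,-.18],.04,.025,.05))
cv2.imwrite("pics/t4.png",g["frame"]);log("end")
E
```

```text
closed t24.7 [ 0.6319 -0.2998  0.0191] gap0.0508 ff30.0 [-1.5  0.3  0.9]
lifted t25.7 [ 0.6314 -0.2996  0.1186] gap0.0513 ff30.0 [ 0.2  0.  -1.4]
over t26.6 [ 0.3953 -0.2288  0.1202] gap0.0510 ff30.0 [-0.7  0.4 -1. ]
down t28.1 [ 0.3946 -0.2285  0.0223] gap0.0509 ff30.0 [-0.4 -0.3 -0. ]
open t29.1 [ 0.3947 -0.2285  0.0225] gap0.0879 ff0.0 [-0.9 -0.7  0.9]
closed t32.7 [ 0.5479 -0.4306  0.019 ] gap0.0477 ff30.0 [0.7 0.1 0.6]
lifted t33.7 [ 0.5475 -0.4302  0.1186] gap0.0477 ff30.0 [-1.  -0.3 -0.5]
over t35.1 [ 0.4494 -0.0797  0.1202] gap0.0476 ff30.0 [-0.1  0.7  0.2]
down t36.6 [ 0.4489 -0.079   0.0224] gap0.0477 ff30.0 [-0.3 -0.  -0.7]
open t37.6 [ 0.449  -0.079   0.0225] gap0.0876 ff0.0 [ 0.7 -0.1  0.6]
black [ 3.950e-01 -2.282e-01  5.420e-02  2.730e-02  3.520e-02  2.260e+02] red [ 4.494e-01 -7.880e-02  5.030e-02  2.770e-02  3.380e-02  1.900e+02]
white [ 4.005e-01 -3.645e-01  5.820e-02  2.770e-02  3.240e-02  2.600e+02] roll [6.935e-01 5.600e-02 6.110e-02 2.940e-02 3.590e-02 5.610e+02]
tape [ 5.778e-01 -3.110e-02  6.280e-02  1.870e-02  2.340e-02  5.910e+02] sold [ 5.360e-01 -1.796e-01  5.420e-02  3.600e-02  4.100e-02  6.850e+02]
end t40.4 [0.3506 0.3992 0.2496] gap0.0877 ff0.0 [-0.1 -0.2  0.3]
```

View pics/t4.png

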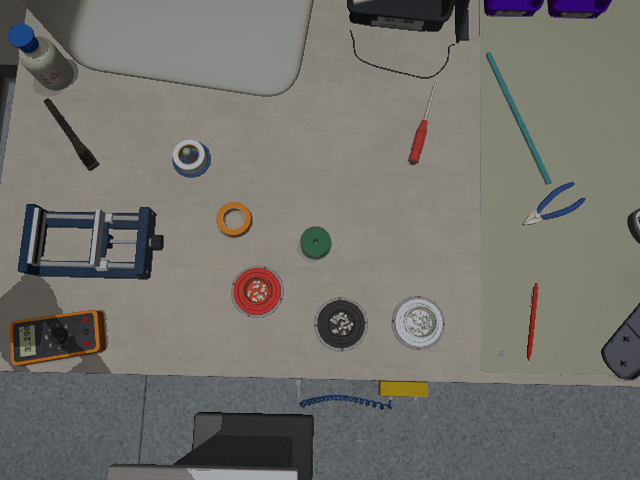

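The cups sit centred and upright in their own nests: red (258,291), black (341,324) and white (419,322). The roll is on the spindle (191,158), and the tape and the spool haven't moved.

```bash
python3 -c "
from bench import *
print(job_done())"
```

```text
the job is handed in; nothing more can be done
None
```

The job is handed in at about 40 s: the label roll is flat on the spindle foot, and the white, black and red cups stand upright in their own nests with nothing spilled and the tape and solder spool unmoved.

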